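Roll a calibration-gas cylinder up its bench cradle until it latches

TASK

Secure the small gas cylinder in its bench cradle: without lifting it, roll it up the sloping bed by pushing its side, under the two hooks, and press it gently against the sprung buffer until both hooks have dropped fully down in front of it. Do not ram it past that point, and let go of it so that the hooks alone keep it from rolling back; leave everything else on the bench where it is.

Things in the scene. Friction and masses are not known exactly. Their poses are not given: they have to be found in the camera images.
- cradle: Fixed metal cradle, 260 x 215 mm. Origin: underside centre, on the worktop; x up the slope (away from the robot), y left, along the lying cylinder, z up. Bed rises 4 degrees to +x, its surface 32 mm over the worktop at x = 0. Side guides at y = +/-95 mm stand 14 mm above it; two black chocks at x = -104 mm, 9 mm high, at y = +/-(69 to 91) mm; the front is open between them.
- bed_start (a point): Point of the bed surface right under the cylinder's starting place: cradle x = -80 mm, y = 0, 26 mm over the worktop. The cylinder is rolled from here to the stop head.
- bed_stop (a point): Point of the bed surface at cradle x = 70 mm, y = 0: the nearest place of the sprung buffer face. The stop head (grey block, 116 mm wide, 36 mm high, two black knobs) that carries buffer and hooks is clamped 0 to 16 mm beyond this point, to suit the hose; its setting is not reported. The buffer bar (96 mm wide, 25 mm above the bed) yields from about 4.5 N at 1.8 N/mm and is solid after 5 mm.
- gas_cylinder: Loose, slippery aluminium gas cylinder, brass valve at +y, lying across the bed against the chocks; 0.28 to 0.46 kg. Body 50 mm in diameter, 170 mm long; origin on its axis at mid-length, y along the axis (x, z turn as it rolls). Rolls back if let go before the hooks. Never push it with over 18 N. Latched, its axis is 23 to 24 mm in front of the free buffer face: cradle x = 46 to 63 mm.
- latch (a joint): Angle of the twin-hook latch, rad: 0 = hooks down, about 0.4 as the cylinder passes. Steel hooks 72 mm either side of the middle reach over the cylinder from the head. Their sloping noses start 90 mm before the buffer, top 65 mm above the bed; the cylinder lifts them itself (2 to 6 N of push), then must push the buffer in 2 to 4 mm (8 to 13 N with friction) before they drop.
- port_nut: Grey plastic pipe nut, 24 x 27 x 24 mm, a bystander at the left of the cradle; origin under its centre
- hex_key: Black hex key, 31 x 83 x 6 mm, lying left of the cradle, nearer the robot; a bystander; origin under its centre
- vial: Brown glass vial with black cap, 23 mm in diameter, 51 mm high, standing at the right of the cradle; a bystander; origin under its centre
- filter: White round vent filter, 51 mm in diameter, 20 mm high, some way left of the cradle; a bystander; origin under its centre
- timer: White bench timer, 64 x 64 x 18 mm, further left; a bystander; origin under its centre
- beaker: Clear beaker, 54 mm in diameter, 67 mm high, further left; a bystander; origin under its centre
Things that resemble listed ones, but are neither listed nor needed, are in the scene too. Leave any orange look-alike of the gas_cylinder alone.

How it is judged:
By the outcome, as a careful person would: the job done as asked, in the order asked, and still so for the second after the job is handed in, with the robot touching nothing.
It also fails if it takes over 48 s, if anything falls off the work surface, if the arm or the gripper's body presses on something with over 40 N, if the wrist force passes 120 N, or if a joint passes its speed limit or range.

ROBOT

A 7-joint arm with a two-finger parallel gripper is mounted at the origin on the work surface; the furniture and walls round the work are solid. World frame = base frame: x ahead of the robot, y to its left, z up, the work surface at z = 0. Lengths are in m, angles in rad, forces in N, time in s.
With the tool pointing down it reaches from about 0.375 to 0.925 m from the base axis. Payload 3.1 kg.
Tool frame: the origin (TCP) lies midway between the tips of the shut fingers; the grasp point (between the pads) lies 19 mm behind it (env.tcp_to_grasp is the distance from the TCP to the grasp point, in m); z points along the fingers, y is the line along which they close (so a half turn about z gives the same grasp; the last joint's range is limited). The gripper opens to 85 mm and grips with 20 to 120 N. Pads are 22 mm wide; open, the fingers measure 114 mm over their backs; the gripper's body (76 mm by 85 mm) begins 54 mm behind the grasp point. The pads swing forward as they close: fully open they stand 13 mm farther back than shut.
Start: joints at [-1.237, 0.383, 0.044, 1.598, -0.018, 1.161, -0.05], TCP at [0.272, 0.59, 0.231] pointing down, gripper open.
Joint ranges: [-2.61, 2.61], [-0.41, 2.15], [-1.48, 1.57], [0, 2.5], [-1.57, 4.71], [0.05, 1.97], [-2.85, 2.85]. Speed limits (rad/s): [2.79, 2.79, 3.14, 3.14, 3.14, 3.14, 3.14].

INTERFACE

Orientations are given as a 3x3 rotation matrix whose columns are the frame's x, y, z axes.
In Python, from workcell import sensors, eyes, env gives the robot as it stands.
- The arm moves only by the tool apply_moves, never from a script. Its argument "moves" is a list that holds one entry, the list of rows, each a list of 7 numbers: the turn, a rotation vector about the world's x, y, z in rad, then the shift along the world's x, y, z in mm, then the opening, from 0 (shut) to 1 (fully open). In form: [[[rx, ry, rz, tx, ty, tz, hand], ...]]. A call has 1 to 8 rows; each row shifts and turns the commanded pose from where the row before left it; what a row does not reach is not made up. A row lasts 1/12 s, in which the tool goes at most 41.7 mm and 7.16 degrees, less where a joint would pass 70% of its speed; a pose out of reach is approached as far as the arm can. A call is refused whole if a number of a shift passes 41.7 or a number of a turn 0.125, either way. A call with a gripper value outside its range is refused whole. The fingers move at their own pace and stop on an object; "force" is the grip in N (left out, the last holds). Time passes only in rows, so rows that do not move let the fingers close. It gives the time, the measured TCP pose, the force, the opening and the grip force at its end, in the units of the state.
- sensors.sense(): the state, without advancing time (a new reading comes with each control period).
- eyes.get_image(name): name is "scene" or "side" or "wrist"; returns (picture, depth): 480x640x3 uint8, red, green, blue; 480x640 float32, m along the optical axis (not along the pixel's ray), 0 where there is no reading.
- eyes.camera_params(name): a dict with "K" (3x3 intrinsics, pixels), "world_to_cam" (4x4, takes a point from world to camera coordinates); the wrist camera has in their place "T_tool_cam" (4x4, takes a point from camera to tool coordinates, whose origin is the TCP and whose axes are the flange's). Camera axes: x right, y down, z forward; pixel columns grow to the right and rows downward; lengths in m; the calibration is good to about 2 mm. The wrist camera is an equidistant fisheye: a pixel r from the principal point sees the ray r / f radians off the axis. A picture is of the moment at which its call begins: read the wrist's pose just before it. camera_params takes no time and is no camera call.
- env.close_job(): hands the job in; it is judged then, once.
The state is a dict: "time": time; "joint_pos": joint angles; "dq": joint speeds; "effort": joint torques, N m; "tcp_pos": TCP position; "orientation": TCP orientation; "force": force on the tool from outside, world axes, zero at the start; "torque": the same for the moment, N m; "finger_gap": finger opening in m; "finger_force": force on a finger pad.
Only numpy, scipy, OpenCV 4.12 (cv2) and the standard library are available. Lean on these libraries where they do the work, as an engineer would, in place of code of your own. Each camera call takes 0.05 s, during which the arm holds its last target. There are 200 camera calls.

## Working session

There is one attempt and no reset: what is moved stays moved. The work goes in short steps, Python scripts to look and compute and a tool call to move; the robot and the scene stay as the last step left them, time stands still between calls to the robot, and variables do not carry over. Pictures are saved under pics/ and viewed, at most 10 in all, crops included, and the job is handed in when it is done.

Besides the shell and the picture viewer there is one more tool, called as a command line: name --argument value ..., lists and objects as JSON in quotes. apply_moves: Moves the arm, as the interface text tells. Its arguments: {"type":"object","properties":{"moves":{"type":"array","items":{"type":"array","items":{"type":"array","items":{"type":"number"}}}},"force":{"type":"number"}},"required":["moves"]}

```bash
mkdir -p pics; ls; cat > h.py <<'E'
import numpy as np, cv2
from workcell import sensors, eyes, env
def grab(n,f):
    im,d=eyes.get_image(n); np.savez(f'pics/{f}.npz',im=im,d=d); cv2.imwrite(f'pics/{f}.png',im[:,:,::-1]); return im,d
def pts(n,d):
    p=eyes.camera_params(n); K=p['K']; T=np.linalg.inv(p['world_to_cam'])
    v,u=np.mgrid[:480,:640]; c=np.stack([(u-K[0,2])/K[0,0]*d,(v-K[1,2])/K[1,1]*d,d],-1)
    return c@T[:3,:3].T+T[:3,3]
E
python3 - <<'E'
from h import *
s=sensors.sense(); print({k:np.round(v,3) for k,v in s.items()})
for n in('scene','side'):
    grab(n,n+'0'); p=eyes.camera_params(n); print(n,p['K'],np.round(np.linalg.inv(p['world_to_cam']),3))
E
```

```text
pics
{'time': np.float64(0.0), 'joint_pos': array([-1.237,  0.384,  0.044,  1.6  , -0.018,  1.161, -0.05 ]), 'dq': array([ 0.   , -0.001,  0.001, -0.001,  0.   , -0.001,  0.   ]), 'effort': array([ 0.0000e+00, -4.3346e+01,  1.0240e+00, -2.4951e+01,  1.0000e-02,
        1.1000e-02, -0.0000e+00]), 'tcp_pos': array([0.272, 0.589, 0.23 ]), 'orientation': array([[-0.908,  0.418, -0.001],
       [ 0.418,  0.908, -0.002],
       [-0.   , -0.003, -1.   ]]), 'force': array([ 0.62 ,  0.523, -0.128]), 'torque': array([0.018, 0.005, 0.051]), 'finger_force': np.float64(0.0), 'finger_gap': np.float64(0.085)}
scene [[543.40313623   0.         316.6207748 ]
 [  0.         543.40313623 234.17492957]
 [  0.           0.           1.        ]] [[ 0.624 -0.337  0.705 -0.39 ]
 [-0.781 -0.258  0.568 -0.625]
 [-0.009 -0.905 -0.425  0.596]
 [ 0.     0.     0.     1.   ]]
side [[491.21888816   0.         317.92506903]
 [  0.         491.21888816 245.42918223]
 [  0.           0.           1.        ]] [[ 0.968 -0.168  0.184  0.236]
 [-0.249 -0.621  0.743 -0.795]
 [-0.01  -0.766 -0.643  0.816]
 [ 0.     0.     0.     1.   ]]
```

View pics/scene0.png

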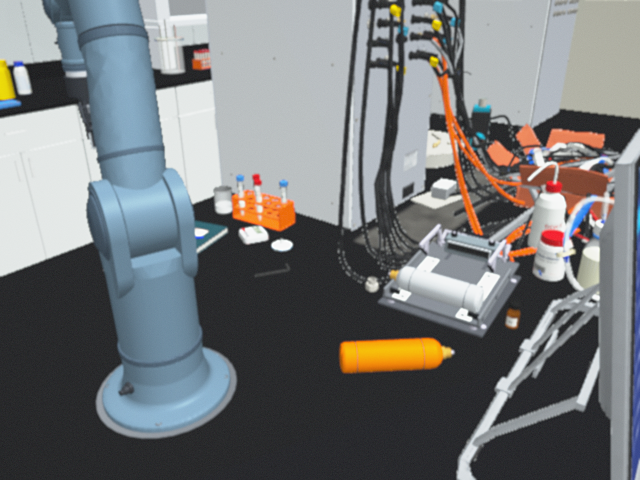

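View pics/side0.png

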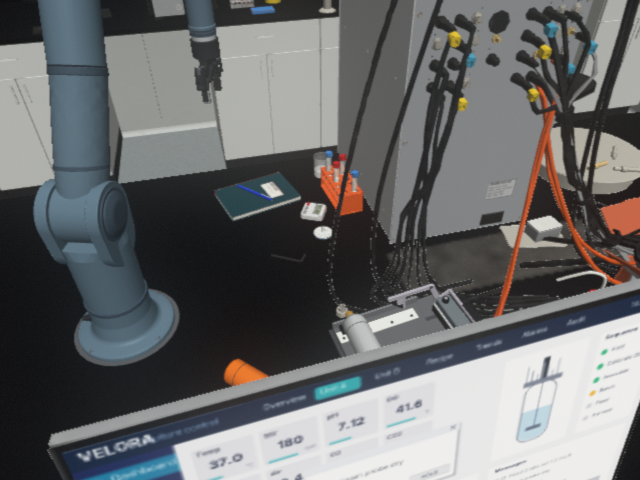

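Scene: the white/aluminium cylinder is at about (437,287), with its brass valve at (393,275). It lies on the cradle, with the stop head at (470,245). The orange look-alike is at (392,355) and stays untouched. Side: a monitor hides most of the cradle, leaving only its left half visible around (390,320).

```bash
python3 - <<'E'
from h import *
z=np.load('pics/scene0.npz'); im,d=z['im'],z['d']
cv2.imwrite('pics/crop1.png',cv2.resize(im[215:345,340:540,::-1],(800,520),interpolation=cv2.INTER_CUBIC))
P=pts('scene',d); 
R=P[215:345,340:540].reshape(-1,3)
# upper cyl pixels
hsv=cv2.cvtColor(im,cv2.COLOR_RGB2HSV)
for (u,v) in [(437,280),(410,272),(470,290),(393,275),(470,240),(440,235),(495,250),(398,290),(460,315),(512,285),(484,330),(382,300),(450,255),(372,285),(512,318)]:
    print((u,v),P[v,u].round(4),hsv[v,u])
E
```

```text
(437, 280) [ 0.4522 -0.2394  0.0764] [100   3 245]
(410, 272) [ 0.4479 -0.1835  0.0766] [ 90   3 244]
(470, 290) [ 0.4605 -0.3026  0.0736] [100   3 245]
(393, 275) [ 0.4523 -0.1435  0.0541] [ 20 165 206]
(470, 240) [ 0.6551 -0.2145  0.0759] [100  33 195]
(440, 235) [ 0.6388 -0.1506  0.0758] [120  16 201]
(495, 250) [ 0.6463 -0.275   0.0735] [109  26 203]
(398, 290) [ 0.4362 -0.166   0.0349] [ 96  12 108]
(460, 315) [ 0.4443 -0.2958  0.0245] [ 75   2 246]
(512, 285) [ 0.6428 -0.3226  0.0066] [106  23 121]
(484, 330) [ 0.4519 -0.3419  0.0063] [111  26 127]
(382, 300) [ 0.4246 -0.1373  0.0064] [108  26 127]
(450, 255) [ 0.6363 -0.1803  0.0358] [111  27 133]
(372, 285) [ 0.4508 -0.0956  0.0143] [ 30   9 218]
(512, 318) [ 0.4926 -0.3763  0.0253] [ 14  30 168]
```

View pics/crop1.png

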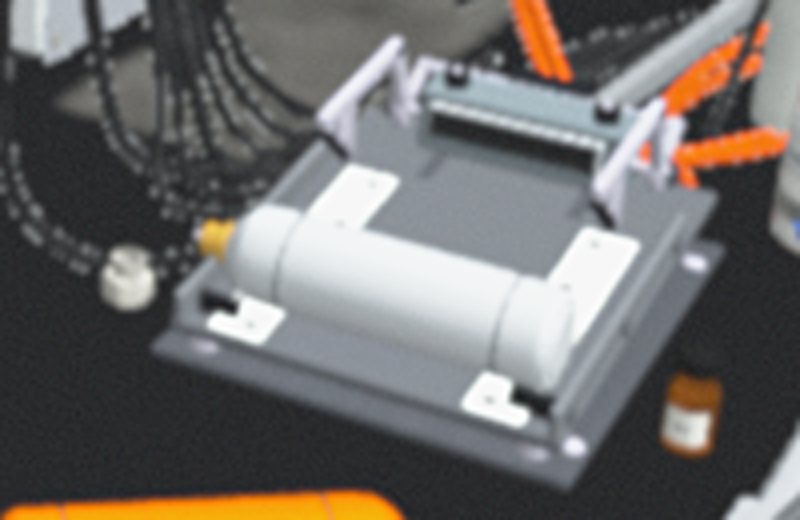

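The crop confirms it: bare aluminium cylinder with brass valve at crop (215,238), lying against the chocks. The hooks are at crop (345,90) and (625,160), and the buffer bar is at (515,125).

```bash
python3 - <<'E'
from h import *
from scipy.optimize import least_squares
def ray(n,u,v,z):
    p=eyes.camera_params(n);K=p['K'];T=np.linalg.inv(p['world_to_cam'])
    r=T[:3,:3]@np.array([(u-K[0,2])/K[0,0],(v-K[1,2])/K[1,1],1]); return T[:3,3]+r*(z-T[2,3])/r[2]
C=[ray('scene',340+x/4,215+y/4,.0065) for x,y in[(155,348),(568,488),(722,245)]]
print('corners',np.round(C,4)); print([np.linalg.norm(C[i]-C[i+1]) for i in(0,1)])
ey=C[0]-C[1]; ex=C[2]-C[1]; print('yaws',np.degrees([np.arctan2(-ey[0],ey[1]),np.arctan2(ex[1],ex[0])]))
print('centre',(C[0]+C[2])/2)
for n in('scene','side'):
    z=np.load(f'pics/{n}0.npz'); im,d=z['im'],z['d']; P=pts(n,d)
    hsv=cv2.cvtColor(im,cv2.COLOR_RGB2HSV)
    m=(hsv[...,2]>150)&(hsv[...,1]<40)&(P[...,2]>.045)&(P[...,2]<.085)&(abs(P[...,0]-.465)<.045)&(P[...,1]>-.345)&(P[...,1]<-.15)&(d>0)
    Q=P[m]; print(n,len(Q),Q.min(0),Q.max(0))
    if len(Q)<50: continue
    # axis: point (x0,z0) at y=-.24 with slopes
    def f(p):
        dr=np.array([p[2],1,p[3]]);dr/=np.linalg.norm(dr); w=Q-[p[0],-.24,p[1]]
        return np.linalg.norm(w-np.outer(w@dr,dr),axis=1)-.025
    r=least_squares(f,[.46,.05,-.1,0],loss='soft_l1',f_scale=.002); print(r.x,'yaw',np.degrees(-np.arctan(r.x[2])),np.abs(r.fun).mean())
    dr=np.array([r.x[2],1,r.x[3]]);dr/=np.linalg.norm(dr); t=(Q-[r.x[0],-.24,r.x[1]])@dr
    for q in(.5,99.5): print(np.array([r.x[0],-.24,r.x[1]])+dr*np.percentile(t,q))
    b=(hsv[...,0]>12)&(hsv[...,0]<28)&(hsv[...,1]>110)&(abs(P[...,0]-.45)<.04)&(abs(P[...,1]+.14)<.04)&(P[...,2]>.03)
    print('brass',P[b].mean(0) if b.any() else None)
    h=(P[...,0]>.56)&(P[...,0]<.72)&(P[...,1]<-.1)&(P[...,1]>-.34)&(P[...,2]>.085)&(P[...,2]<.14)&(d>0)
    print('hooks',P[h].min(0),P[h].max(0)) if h.any() else 0
E
```

```text
corners [[ 0.414  -0.1363  0.0065]
 [ 0.4287 -0.3479  0.0065]
 [ 0.6909 -0.3233  0.0065]]
[np.float64(0.21213069323928407), np.float64(0.2632730242897206)]
yaws [3.98352905 5.36034296]
centre [ 0.55243672 -0.22980718  0.0065    ]
scene 1877 [ 0.43287973 -0.32228871  0.04516847] [ 0.488637   -0.15560445  0.07838196]
[ 0.46650653  0.05091139 -0.08410271  0.00284766] yaw 4.807416710867043 0.0016998545402172203
[ 0.47332333 -0.32105319  0.05068058]
[ 0.45959563 -0.15782784  0.05114539]
brass [ 0.45295943 -0.14363358  0.05595347]
hooks [ 0.56018384 -0.30226327  0.08510083] [ 0.65919754 -0.14479308  0.10379057]
side 684 [ 0.44022093 -0.25787558  0.04648373] [ 0.4897754  -0.16442779  0.07864932]
[ 0.46896174  0.05106259 -0.08787892 -0.00650034] yaw 5.022189388357939 0.0009576614674289693
[ 0.47038492 -0.25619479  0.05116787]
[ 0.46247996 -0.16624186  0.05058314]
brass [ 0.45994499 -0.14499252  0.05852836]
hooks [ 0.56104329 -0.18972442  0.08507513] [ 0.65651136 -0.14881096  0.10557578]
```

```bash
python3 - <<'E'
from h import *
A=[]
for n in('scene','side'):
    d=np.load(f'pics/{n}0.npz')['d']; P=pts(n,d)[d>0.15]; A.append(P)
A=np.vstack(A); A=A[(A[:,2]>.12)&(A[:,2]<.8)&(A[:,0]>.1)&(A[:,0]<1)&(abs(A[:,1])<.8)]
ix=np.floor(A[:,:2]*20).astype(int)
print('max z per 5cm cell (rows x, cols y from -.6 to .7)')
for x in range(2,18):
    print(f'{x*.05:.2f}',' '.join('%4d'%(1000*A[(ix==[x,y]).all(1),2].max()) if ((ix==[x,y]).all(1)).sum()>3 else '   .' for y in range(-12,14)))
K=eyes.camera_params('wrist'); print(K)
E
```

```text
max z per 5cm cell (rows x, cols y from -.6 to .7)
0.10  466  464    .    .    .    .    .    .    .    .    .    .    .  622  618    .    .    .    .    .    .    .    .    .    .    .
0.15  466  465    .    .    .    .    .    .    .    .    .    .    .    .    .    .    .    .    .    .    .    .    .    .    .    .
0.20  466  466    .    .    .    .    .    .    .    .    .    .    .    .    .    .    .    .    .    .    .  563  563  562  561    .
0.25  466  465    .    .    .    .    .    .    .    .    .    .    .    .    .    .    .    .    .    .    .    .  471  532  346    .
0.30  466  465  140    .    .    .    .    .    .    .    .    .    .    .    .    .    .    .    .    .    .    .    .  497  402  325
0.35  466  465    .    .    .    .    .    .    .    .    .    .    .    .    .    .    .    .    .    .    .    .    .    .    .    .
0.40  465  466  152    .    .    .    .    .    .    .    .  134    .    .    .    .    .    .    .    .    .    .    .    .    .    .
0.45  459  467    .    .    .    .    .    .    .    .    .  340  377    .    .    .    .    .    .    .
[... 927 characters left out ...]
  .    .    .    .    .    .    .    .    .    .
0.85    .    .    .    .    .  218  219    .    .  135  225  448  552  570    .    .    .    .    .    .    .    .    .    .    .    .
{'K': array([[371.64829954,   0.        , 322.57774017],
       [  0.        , 371.64829954, 238.09295904],
       [  0.        ,   0.        ,   1.        ]]), 'T_tool_cam': array([[ 1.42404787e-05, -9.62678723e-01, -2.70646774e-01,
         6.80613885e-02],
       [ 9.99999642e-01,  2.42788264e-04, -8.10970767e-04,
        -5.51537962e-04],
       [ 8.46414163e-04, -2.70646665e-01,  9.62678381e-01,
        -1.42507875e-01],
       [ 0.00000000e+00,  0.00000000e+00,  0.00000000e+00,
         1.00000000e+00]])}
```

apply_moves --moves '[[[0,0,0.1,10,-41,0,0.5],[0,0,0.1,10,-41,0,0.5]]]'

```text
time: 0.27
tcp_pos: [0.2893, 0.5104, 0.2298]
orientation: [[-0.976, 0.219, -0.001], [0.219, 0.976, -0.001], [0.001, -0.001, -1.0]]
force: [1.2, -0.7, 0.6]
finger_gap: 0.0637
finger_force: 0.0
```

```bash
python3 - <<'E'
from h import *
s=sensors.sense(); print({k:np.round(s[k],3) for k in('time','joint_pos','tcp_pos','orientation','finger_gap')})
E
```

```text
{'time': np.float64(0.267), 'joint_pos': array([-1.148,  0.267,  0.027,  1.756, -0.009,  1.12 ,  0.232]), 'tcp_pos': array([0.289, 0.51 , 0.23 ]), 'orientation': array([[-0.976,  0.219, -0.001],
       [ 0.219,  0.976, -0.001],
       [ 0.001, -0.001, -1.   ]]), 'finger_gap': np.float64(0.064)}
```

```bash
python3 - <<'E'
from h import *
for n in('scene','side'):
    d=np.load(f'pics/{n}0.npz')['d']; P=pts(n,d)[d>0.15]
    for lo in(.12,.2,.3,.4,.5):
        q=P[(P[:,2]>lo)&(P[:,2]<lo+.1)&(P[:,0]>.3)&(P[:,0]<.6)&(P[:,1]>-.15)&(P[:,1]<.15)]
        if len(q): print(n,lo,len(q),np.percentile(q,3,axis=0).round(3),np.percentile(q[:,1],97).round(3))
E
```

```text
scene 0.12 459 [ 0.452 -0.011  0.123] 0.02
scene 0.2 486 [ 0.466 -0.006  0.203] 0.03
scene 0.3 449 [0.485 0.002 0.303] 0.038
scene 0.4 302 [0.508 0.009 0.402] 0.023
scene 0.5 187 [0.534 0.017 0.503] 0.028
side 0.12 417 [ 0.457 -0.014  0.123] 0.015
side 0.2 476 [ 0.47  -0.009  0.203] 0.027
side 0.3 418 [ 0.49  -0.001  0.302] 0.035
side 0.4 336 [0.513 0.007 0.403] 0.019
side 0.5 410 [0.54  0.014 0.504] 0.027
```

apply_moves --moves '[[[0,0,0.1,20,-36,0,0.5],[0,0,0.1,20,-36,0,0.5],[0,0,0.1,16,-38,0,0.5],[0,0,0.017,12,-39,0,0.5],[0,0,0,8,-40,0,0.5],[0,0,0,6,-40,0,0.5],[0,0,0,6,-40,0,0.5]]]'

```text
time: 0.85
tcp_pos: [0.3796, 0.238, 0.2308]
orientation: [[-0.996, -0.085, -0.001], [-0.085, 0.996, -0.0], [0.001, -0.0, -1.0]]
force: [0.8, 0.5, 1.0]
finger_gap: 0.043
finger_force: 0.0
```

apply_moves --moves '[[[0,0,0,2,-40,0,0.5],[0,0,0,0,-40,0,0.5],[0,0,0,0,-40,0,0.5],[0,0,0,0,-40,0,0.5],[0,0,0,0,-40,0,0.5],[0,0,0,0,-40,0,0.5],[0,0,0,0,-40,0,0.5],[0,0,0,0,-40,0,0.5]]]'

```text
time: 1.52
tcp_pos: [0.3808, -0.0815, 0.231]
orientation: [[-0.996, -0.085, 0.0], [-0.085, 0.996, 0.001], [-0.0, 0.001, -1.0]]
force: [1.5, -0.1, -1.1]
finger_gap: 0.0427
finger_force: 0.0
```

apply_moves --moves '[[[0,0,0,0,-40,0,0.5],[0,0,0,0,-40,0,0.5],[0,0,0,0,-40,0,0.5],[0,0,0,0,-34,0,0.5],[0,0,0,0,0,0,0.5]]]'

```text
time: 1.93
tcp_pos: [0.3803, -0.2414, 0.2321]
orientation: [[-0.997, -0.074, 0.001], [-0.074, 0.997, -0.005], [-0.001, -0.005, -1.0]]
force: [-0.3, 0.0, 1.2]
finger_gap: 0.0425
finger_force: 0.0
```

```bash
python3 - <<'E'
from h import *
s=sensors.sense(); print({k:np.round(s[k],3) for k in('time','joint_pos','tcp_pos','orientation','finger_gap','force')})
z=np.load('pics/scene0.npz'); P=pts('scene',z['d']); h=cv2.cvtColor(z['im'],cv2.COLOR_RGB2HSV)
m=np.zeros((480,640),bool); m[330:380,330:460]=1; m&=(h[...,0]<22)&(h[...,1]>150); print(P[m].min(0),P[m].max(0))
im,d=grab('wrist','w1')
E
```

```text
{'time': np.float64(1.933), 'joint_pos': array([-0.4  , -0.057,  0.864,  2.089,  0.053,  1.086,  2.083]), 'tcp_pos': array([ 0.38 , -0.241,  0.232]), 'orientation': array([[-0.997, -0.074,  0.001],
       [-0.074,  0.997, -0.005],
       [-0.001, -0.005, -1.   ]]), 'finger_gap': np.float64(0.042), 'force': array([-0.337,  0.044,  1.198])}
[-0.38971013 -0.62496204 -0.00406779] [ 0.38186    -0.14978137  0.59607993]
```

View pics/w1.png

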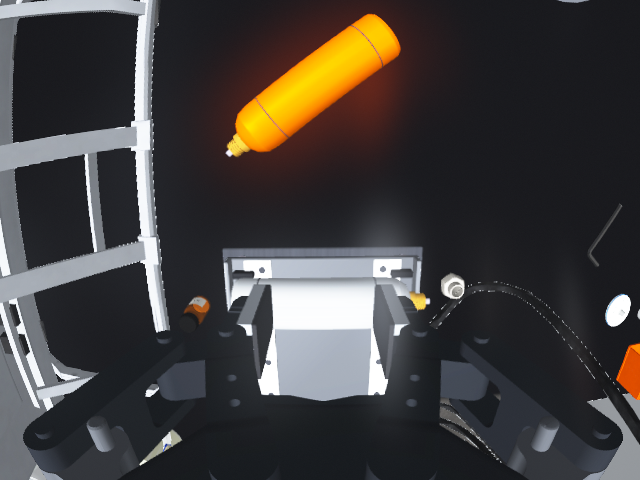

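Wrist: the cylinder is centred under the fingers, with its ends at columns 232 and 408 and the valve at (418,300). The cradle front edge is at row 250, the vial at (195,312), and the orange look-alike is well behind at (310,85). The way down is free.

apply_moves --moves '[[[0,0,0,8,0,-40,0.5],[0,0,0,6,0,-40,0.5],[0,0,0,2,0,-40,0.5],[0,0,0,0,0,-40,0.5],[0,0,0,0,0,-20,0.5],[0,0,0,0,0,-10,0.5],[0,0,0,0,0,0,0.5],[0,0,0,0,0,0,0.5]]]'

```text
time: 2.65
tcp_pos: [0.3981, -0.2332, 0.0416]
orientation: [[-0.996, -0.086, 0.0], [-0.086, 0.996, 0.0], [-0.0, 0.0, -1.0]]
force: [-0.0, -1.9, 0.2]
finger_gap: 0.0427
finger_force: 0.0
```

```bash
python3 - <<'E'
from h import *
s=sensors.sense(); print({k:np.round(s[k],4) for k in('time','joint_pos','tcp_pos','orientation','finger_gap','force')})
im,d=grab('scene','s2')
p=eyes.camera_params('scene')
cv2.imwrite('pics/crop2.png',cv2.resize(im[190:345,340:540,::-1],(800,620),interpolation=cv2.INTER_CUBIC)[:600])
E
```

```text
{'time': np.float64(2.65), 'joint_pos': array([-0.2181,  0.4025,  0.7483,  2.2028, -0.436 ,  0.684 ,  2.4921]), 'tcp_pos': array([ 0.3981, -0.2332,  0.0416]), 'orientation': array([[-9.963e-01, -8.580e-02,  0.000e+00],
       [-8.580e-02,  9.963e-01,  4.000e-04],
       [-1.000e-04,  4.000e-04, -1.000e+00]]), 'finger_gap': np.float64(0.0427), 'force': array([-0.016, -1.925,  0.151])}
```

View pics/crop2.png

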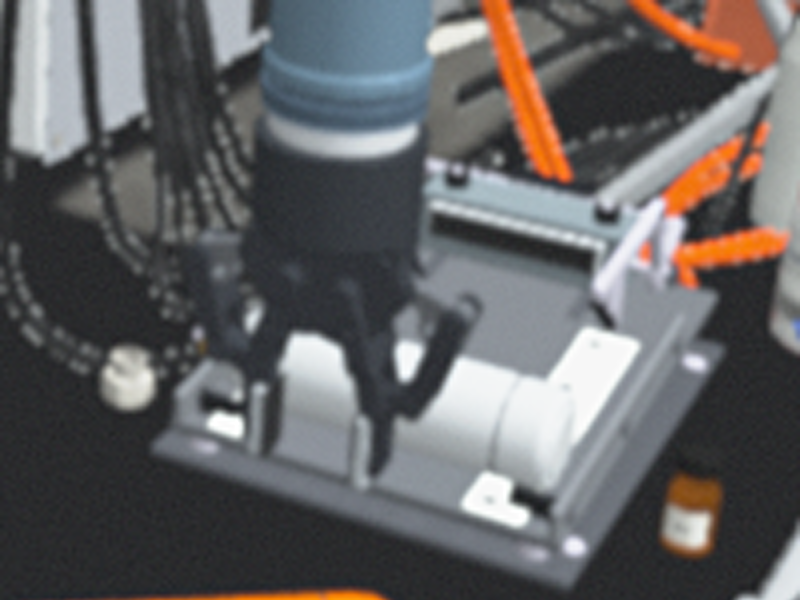

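The fingers are down in front of the cylinder at crop (265–480, 400–470). The outer knuckles span about ±65 mm, close to the hooks at ±72 mm, so I'll nearly shut the fingers and shift 11 mm to the right.

apply_moves --moves '[[[0,0,0,4,-6,-3,0.1],[0,0,0,6,-5,-2,0.1],[0,0,0,6,0,0,0.1],[0,0,0,4,0,0,0.1],[0,0,0,0,0,0,0.1],[0,0,0,0,0,0,0.1],[0,0,0,0,0,0,0.1]]]'

```text
time: 3.28
tcp_pos: [0.4176, -0.2444, 0.0362]
orientation: [[-0.996, -0.085, -0.0], [-0.085, 0.996, 0.0], [0.0, 0.0, -1.0]]
force: [0.1, 0.3, -0.6]
finger_gap: 0.0088
finger_force: 0.0
```

apply_moves --moves '[[[0,0,0,2,0.2,0,0.1],[0,0,0,2,0.2,0,0.1],[0,0,0,2,0.2,0,0.1],[0,0,0,2,0.2,0,0.1],[0,0,0,2,0.2,0,0.1],[0,0,0,2,0.2,0,0.1]]]'

```text
time: 3.78
tcp_pos: [0.43, -0.2434, 0.0363]
orientation: [[-0.996, -0.085, 0.0], [-0.085, 0.996, -0.0], [0.0, -0.0, -1.0]]
force: [0.5, -0.2, -0.2]
finger_gap: 0.0086
finger_force: 0.0
```

```bash
cat > c.py <<'E'
from h import *
import sys
from scipy.optimize import least_squares
def st():
    s=sensors.sense(); print({k:np.round(s[k],4).tolist() for k in('time','joint_pos','tcp_pos','force')})
    p=s['tcp_pos']-[.5475,-.231,0]; print('tcp cradle x,y',p[:2]@[.9963,.0854],p[:2]@[-.0854,.9963])
st(); n=sys.argv[1]
im,d=grab('scene','s'+n)
cv2.imwrite(f'pics/crop{n}.png',cv2.resize(im[190:340,340:540,::-1],(800,600),interpolation=cv2.INTER_CUBIC))
E
python3 c.py 3
```

```text
{'time': 3.7833, 'joint_pos': [-0.1863, 0.4667, 0.7178, 2.1291, -0.4732, 0.7065, 2.5035], 'tcp_pos': [0.43, -0.2434, 0.0363], 'force': [0.4754, -0.2246, -0.2404]}
tcp cradle x,y -0.11810467734024203 -0.0022862173034731226
```

View pics/crop3.png

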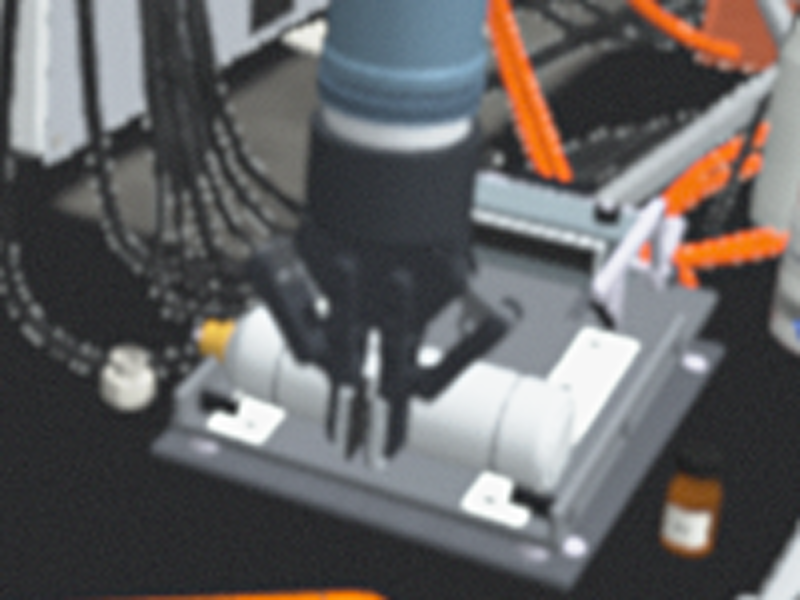

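Fingers just touching the cylinder at crop (370,430); the knuckles reach crop columns 250–520. Checking the gap between knuckles and hooks.

```bash
python3 - <<'E'
from h import *
ex=np.array([.9963,.0854,0]);ey=np.array([-.0854,.9963,0]);o=np.array([.5475,-.231,0])
def cr(P): return np.stack([(P-o)@ex,(P-o)@ey,P[...,2]],-1)
a=np.load('pics/scene0.npz');A=cr(pts('scene',a['d'])); b=np.load('pics/s3.npz');B=cr(pts('scene',b['d']))
H=A[(abs(A[...,1])<.1)&(A[...,0]>-.03)&(A[...,0]<.12)&(A[...,2]>.082)&(A[...,2]<.2)]
for s in(1,-1):
    h=H[H[:,1]*s>0.03]; print('hook',len(h),np.percentile(h,[2,50,98],axis=0).round(4).tolist())
G=B[(abs(B[...,1])<.1)&(B[...,0]>-.2)&(B[...,0]<-.04)&(B[...,2]>.082)&(B[...,2]<.25)]
for z in np.arange(.08,.25,.015):
    g=G[abs(G[:,2]-z)<.0075]; print(z.round(3),len(g),np.percentile(g[:,1],[1,99]).round(4),np.percentile(g[:,0],[1,99]).round(3)) if len(g)>5 else 0
# head front top edge / buffer: bed & head profile along y~+-.03
for yy in(-.03,0,.03):
    m=(abs(A[...,1]-yy)<.008)&(A[...,0]>.04)&(A[...,0]<.14)&(A[...,2]<.1); q=A[m]; q=q[np.argsort(q[:,0])]; print(yy,[(int(1000*x),int(1000*z)) for x,_,z in q[::6]])
E
```

```text
hook 190 [[-0.0093, 0.0407, 0.0824], [0.0435, 0.0726, 0.0948], [0.1091, 0.0776, 0.1033]]
hook 181 [[-0.0093, -0.0729, 0.0829], [0.0424, -0.0704, 0.0964], [0.1088, -0.0359, 0.1028]]
0.08 92 [-0.0359  0.0342] [-0.136 -0.111]
0.095 331 [-0.0456  0.0429] [-0.136 -0.108]
0.11 321 [-0.0546  0.0537] [-0.139 -0.108]
0.125 475 [-0.0634  0.0591] [-0.141 -0.109]
0.14 437 [-0.0564  0.0513] [-0.141 -0.114]
0.155 190 [-0.0415  0.0375] [-0.134 -0.113]
0.17 276 [-0.0383  0.0288] [-0.159 -0.113]
0.185 332 [-0.0384  0.0306] [-0.159 -0.115]
0.2 337 [-0.0386  0.0292] [-0.159 -0.117]
0.215 373 [-0.0374  0.0326] [-0.158 -0.104]
0.23 340 [-0.0366  0.0286] [-0.157 -0.113]
0.245 293 [-0.036   0.0283] [-0.157 -0.114]
-0.03 [(40, 31), (42, 32), (45, 31), (49, 32), (51, 34), (54, 34), (57, 32), (61, 33), (63, 34), (66, 34), (69, 34), (72, 34), (76, 34), (77, 35), (79, 36), (79, 75), (80, 59), (80, 70), (81, 65), (82, 72), (82, 34), (82, 65), (83, 73), (83, 69), (84, 71), (85, 35), (87, 72), (90, 37), (92, 76), (93, 34), (94, 69), (95, 73), (95, 47), (96, 75), (96, 46), (97, 36), (97, 35), (98, 40), (98, 44), (9
[... 311 characters left out ...]
, 67), (85, 36), (88, 36), (89, 70), (91, 50), (92, 74), (93, 47), (95, 69), (96, 74), (96, 40), (97, 34), (97, 42), (98, 39), (98, 43), (100, 36), (101, 35), (104, 76), (107, 77), (111, 73), (115, 75), (117, 76), (122, 77), (137, 72), (139, 70)]
0.03 [(40, 33), (42, 31), (46, 33), (48, 34), (54, 33), (56, 35), (59, 35), (61, 33), (66, 34), (69, 34), (72, 35), (76, 36), (78, 64), (79, 69), (80, 61), (81, 58), (81, 72), (82, 67), (82, 70), (82, 59), (83, 54), (84, 63), (84, 71), (85, 37), (86, 35), (88, 37), (91, 73), (93, 36), (94, 74), (95, 71), (96, 44), (96, 36), (97, 71), (97, 43), (97, 44), (98, 43), (101, 43), (103, 74), (107, 75), (110, 77), (114, 77), (119, 76), (122, 76), (136, 70)]
```

Clearance from knuckles to hooks is 6–8 mm, and a +2 mm shift in y centres it. The buffer face is at cradle x ≈ 81 mm, so the push should end near TCP x ≈ +24 mm. I'll roll it slowly.

apply_moves --moves '[[[0,0,0,3,0.6,0.2,0.1],[0,0,0,4,0.8,0.3,0.1],[0,0,0,4,0.8,0.3,0.1],[0,0,0,4,0.8,0.3,0.1],[0,0,0,4,0.7,0.3,0.1],[0,0,0,4,0.4,0.3,0.1],[0,0,0,4,0.4,0.3,0.1],[0,0,0,4,0.3,0.3,0.1]]]'

```text
time: 4.5
tcp_pos: [0.4612, -0.2385, 0.0386]
orientation: [[-0.996, -0.085, -0.0], [-0.085, 0.996, -0.0], [0.0, -0.0, -1.0]]
force: [-1.0, 0.6, 0.1]
finger_gap: 0.0087
finger_force: 0.4
```

apply_moves --moves '[[[0,0,0,4,0.3,0.3,0.1],[0,0,0,4,0.4,0.3,0.1],[0,0,0,4,0.3,0.3,0.1],[0,0,0,4,0.4,0.3,0.1],[0,0,0,4,0.3,0.3,0.1],[0,0,0,3,0.3,0.2,0.1],[0,0,0,2,0.2,0.1,0.1],[0,0,0,1,0,0,0.1]]]'

```text
time: 5.17
tcp_pos: [0.4873, -0.2363, 0.0404]
orientation: [[-0.996, -0.086, 0.0], [-0.086, 0.996, -0.0], [-0.0, -0.0, -1.0]]
force: [-1.4, 0.6, 0.5]
finger_gap: 0.0086
finger_force: 0.4
```

```bash
python3 c.py 4
```

```text
{'time': 5.1667, 'joint_pos': [-0.2041, 0.533, 0.6976, 2.0165, -0.492, 0.7628, 2.4473], 'tcp_pos': [0.4873, -0.2363, 0.0404], 'force': [-1.4013, 0.5756, 0.4517]}
tcp cradle x,y -0.06040912490184647 -0.000141327382749032
```

View pics/crop4.png

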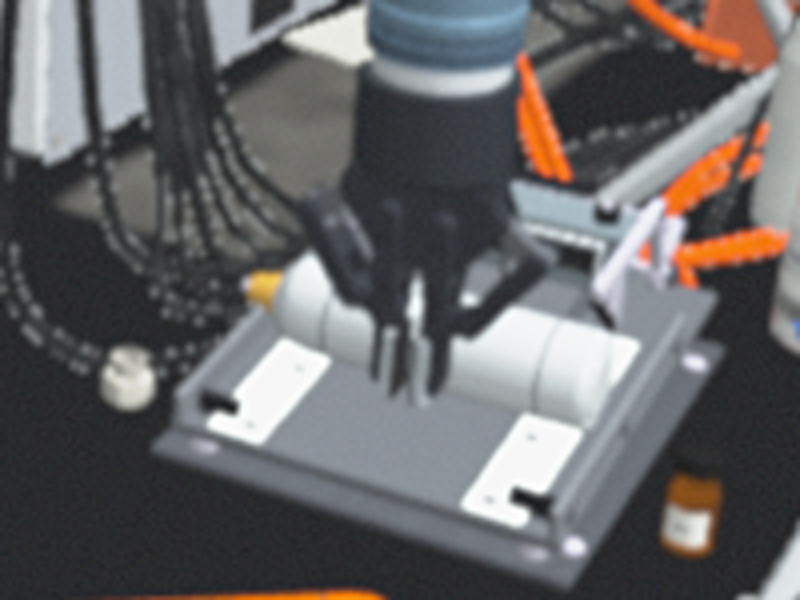

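The cylinder has rolled about 57 mm and is still straight (valve at crop (265,288), right end at (590,380)), with about 1.4 N of push. Continuing under the hooks.

apply_moves --moves '[[[0,0,0,3,0.3,0.2,0.1],[0,0,0,3,0.2,0.2,0.1],[0,0,0,3,0.3,0.2,0.1],[0,0,0,3,0.2,0.2,0.1],[0,0,0,3,0.3,0.2,0.1],[0,0,0,3,0.2,0.3,0.1],[0,0,0,3,0.3,0.2,0.1]]]'

```text
time: 5.8
tcp_pos: [0.5062, -0.2348, 0.0415]
orientation: [[-0.996, -0.085, -0.003], [-0.085, 0.996, 0.001], [0.003, 0.001, -1.0]]
force: [-3.8, -0.5, 1.7]
finger_gap: 0.0087
finger_force: 2.1
```

apply_moves --moves '[[[0,0,0,3,0.3,0.2,0.1],[0,0,0,3,0.2,0.2,0.1],[0,0,0,3,0.3,0.2,0.1],[0,0,0,3,0.2,0.2,0.1],[0,0,0,3,0.3,0.2,0.1],[0,0,0,3,0.2,0.3,0.1]]]'

```text
time: 6.3
tcp_pos: [0.5254, -0.2331, 0.0429]
orientation: [[-0.996, -0.085, -0.001], [-0.085, 0.996, 0.0], [0.001, 0.0, -1.0]]
force: [-4.9, -0.6, 0.5]
finger_gap: 0.0083
finger_force: 2.5
```

apply_moves --moves '[[[0,0,0,3,0.3,0.2,0.1],[0,0,0,3,0.2,0.2,0.1],[0,0,0,3,0.3,0.2,0.1],[0,0,0,3,0.2,0.2,0.1],[0,0,0,3,0.3,0.2,0.1]]]'

```text
time: 6.72
tcp_pos: [0.5415, -0.2318, 0.0444]
orientation: [[-0.996, -0.085, 0.001], [-0.085, 0.996, -0.0], [-0.001, -0.0, -1.0]]
force: [-4.3, -0.5, 2.3]
finger_gap: 0.0088
finger_force: 2.0
```

```bash
python3 c.py 5
```

```text
{'time': 6.7167, 'joint_pos': [-0.2084, 0.5993, 0.6815, 1.9001, -0.5076, 0.8203, 2.4003], 'tcp_pos': [0.5415, -0.2318, 0.0444], 'force': [-4.2897, -0.5443, 2.2895]}
tcp cradle x,y -0.005998790446927436 -0.00025706515826750176
```

View pics/crop5.png

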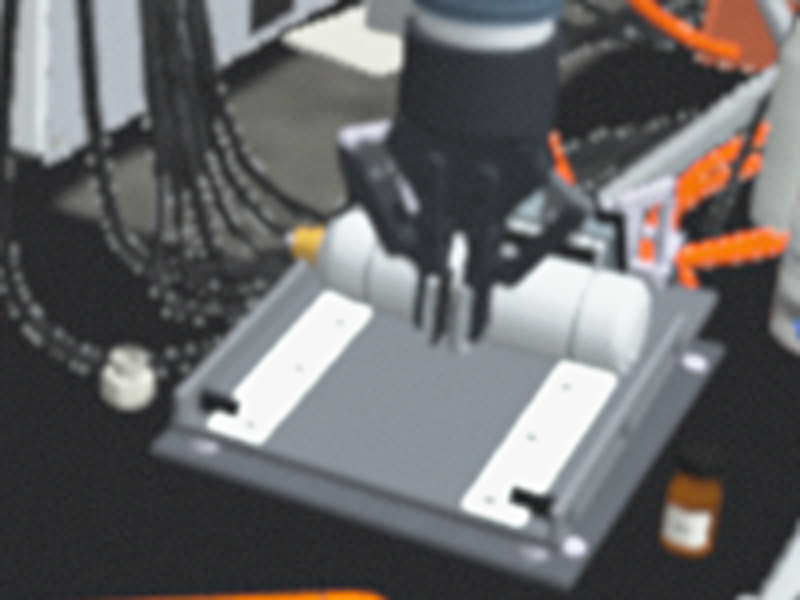

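Both hooks are lifted over the cylinder (left at crop (365,140), right at (650,200)), and the push is about 4.5 N. Buffer contact is expected in about 26 mm.

apply_moves --moves '[[[0,0,0,3,0.2,0.2,0.1],[0,0,0,3,0.3,0.2,0.1],[0,0,0,3,0.2,0.2,0.1],[0,0,0,3,0.3,0.2,0.1],[0,0,0,3,0.2,0.2,0.1],[0,0,0,2,0.2,0.1,0.1]]]'

```text
time: 7.27
tcp_pos: [0.5592, -0.2302, 0.0455]
orientation: [[-0.996, -0.086, 0.002], [-0.086, 0.996, -0.0], [-0.002, -0.0, -1.0]]
force: [-1.5, 0.5, 1.5]
finger_gap: 0.0088
finger_force: 1.1
```

apply_moves --moves '[[[0,0,0,1,0.1,0.1,0.1],[0,0,0,1,0.1,0.1,0.1],[0,0,0,1,0.1,0,0.1]]]'

```text
time: 7.52
tcp_pos: [0.5611, -0.23, 0.0455]
orientation: [[-0.996, -0.085, 0.0], [-0.085, 0.996, -0.0], [-0.0, -0.0, -1.0]]
force: [-2.4, 0.3, 1.5]
finger_gap: 0.0088
finger_force: 1.1
```

apply_moves --moves '[[[0,0,0,1,0.1,0.1,0.1],[0,0,0,1,0.1,0.1,0.1],[0,0,0,0,0,0,0.1]]]'

```text
time: 7.77
tcp_pos: [0.5634, -0.2298, 0.0458]
orientation: [[-0.996, -0.085, 0.001], [-0.085, 0.996, -0.0], [-0.001, -0.0, -1.0]]
force: [-2.3, -0.2, 1.2]
finger_gap: 0.0085
finger_force: 0.6
```

apply_moves --moves '[[[0,0,0,1,0.1,0.1,0.1],[0,0,0,1,0.1,0,0.1],[0,0,0,0,0,0,0.1]]]'

```text
time: 8.02
tcp_pos: [0.5654, -0.2296, 0.0459]
orientation: [[-0.996, -0.085, 0.001], [-0.085, 0.996, -0.0], [-0.001, -0.0, -1.0]]
force: [0.2, 0.5, 0.1]
finger_gap: 0.0084
finger_force: 0.5
```

apply_moves --moves '[[[0,0,0,1,0.1,0.1,0.1],[0,0,0,0,0,0,0.1]]]'

```text
time: 8.18
tcp_pos: [0.5662, -0.2295, 0.0459]
orientation: [[-0.996, -0.085, 0.001], [-0.085, 0.996, -0.0], [-0.001, -0.0, -1.0]]
force: [-0.9, 0.0, 0.4]
finger_gap: 0.0086
finger_force: 0.4
```

apply_moves --moves '[[[0,0,0,1,0.1,0.1,0.1],[0,0,0,0,0,0,0.1]]]'

```text
time: 8.35
tcp_pos: [0.5673, -0.2294, 0.0461]
orientation: [[-0.996, -0.085, 0.001], [-0.085, 0.996, -0.0], [-0.001, -0.0, -1.0]]
force: [-1.1, -1.5, 0.3]
finger_gap: 0.0087
finger_force: 0.4
```

apply_moves --moves '[[[0,0,0,0.7,0,0,0.1],[0,0,0,0,0,0,0.1]]]'

```text
time: 8.52
tcp_pos: [0.5679, -0.2294, 0.046]
orientation: [[-0.996, -0.085, 0.001], [-0.085, 0.996, -0.0], [-0.001, -0.0, -1.0]]
force: [-0.8, 0.3, 0.4]
finger_gap: 0.0085
finger_force: 0.2
```

apply_moves --moves '[[[0,0,0,0.8,0.1,0.1,0.1],[0,0,0,0,0,0,0.1]]]'

```text
time: 8.68
tcp_pos: [0.5687, -0.2293, 0.0462]
orientation: [[-0.996, -0.085, 0.001], [-0.085, 0.996, -0.0], [-0.001, -0.0, -1.0]]
force: [0.8, -0.0, 0.2]
finger_gap: 0.0088
finger_force: 0.1
```

apply_moves --moves '[[[0,0,0,0.8,0.1,0,0.1],[0,0,0,0,0,0,0.1]]]'

```text
time: 8.85
tcp_pos: [0.5696, -0.2292, 0.0462]
orientation: [[-0.996, -0.085, 0.001], [-0.085, 0.996, -0.0], [-0.001, -0.0, -1.0]]
force: [-0.1, -0.3, -0.2]
finger_gap: 0.0084
finger_force: 0.0
```

apply_moves --moves '[[[0,0,0,0.8,0.1,0.1,0.1],[0,0,0,0,0,0,0.1]]]'

```text
time: 9.02
tcp_pos: [0.5703, -0.2291, 0.0463]
orientation: [[-0.996, -0.085, 0.001], [-0.085, 0.996, -0.0], [-0.001, -0.0, -1.0]]
force: [-0.1, -0.1, 0.0]
finger_gap: 0.0085
finger_force: 0.0
```

```bash
cat > k.py <<'E'
from h import *
import sys
ex=np.array([.9963,.0854,0]);ey=np.array([-.0854,.9963,0]);o=np.array([.5475,-.231,0])
s=sensors.sense(); print(s['time'],s['tcp_pos'],s['force'],'tcp x',(s['tcp_pos']-o)@ex)
im,d=grab('scene','k'+sys.argv[1]); P=pts('scene',d)
for n,dd in(('scene0',0),('s5',0),('now',d)):
    D=d if n=='now' else np.load(f'pics/{n}.npz')['d']; P=pts('scene',D); A=np.stack([(P-o)@ex,(P-o)@ey,P[...,2]],-1)
    for sg in(1,-1):
        for lo,hi in((-.015,.02),(.02,.06)):
            q=A[(A[...,1]*sg>.068)&(A[...,1]*sg<.08)&(A[...,0]>lo)&(A[...,0]<hi)&(A[...,2]>.08)&(A[...,2]<.2)&(D>0)]
            print(n,sg,lo,len(q),np.percentile(q[:,2],[50,97]).round(4) if len(q) else '')
E
python3 k.py 1
```

```text
9.0167 [ 0.5703203  -0.22908305  0.04625363] [-0.10542985 -0.11952344  0.0424605 ] tcp x 0.022899569688351534
scene0 1 -0.015 64 [0.0928 0.0992]
scene0 1 0.02 55 [0.0968 0.1018]
scene0 -1 -0.015 53 [0.0934 0.0984]
scene0 -1 0.02 43 [0.0982 0.1014]
s5 1 -0.015 28 [0.1288 0.1367]
s5 1 0.02 43 [0.1196 0.1317]
s5 -1 -0.015 49 [0.122  0.1354]
s5 -1 0.02 110 [0.1042 0.1284]
now 1 -0.015 49 [0.1159 0.1247]
now 1 0.02 93 [0.098  0.1207]
now -1 -0.015 43 [0.1155 0.1253]
now -1 0.02 108 [0.0934 0.121 ]
```

Hooks are partly down and carrying the cylinder onto the buffer, so the finger load is about 0. Continuing in small steps.

apply_moves --moves '[[[0,0,0,0.8,0.1,0.1,0.1],[0,0,0,0,0,0,0.1]]]'

```text
time: 9.23
tcp_pos: [0.5704, -0.2291, 0.0462]
orientation: [[-0.996, -0.085, -0.001], [-0.085, 0.996, 0.0], [0.001, 0.0, -1.0]]
force: [-0.2, 0.8, 0.0]
finger_gap: 0.0087
finger_force: 0.3
```

apply_moves --moves '[[[0,0,0,0.8,0.1,0,0.1],[0,0,0,0,0,0,0.1]]]'

```text
time: 9.4
tcp_pos: [0.5705, -0.2291, 0.046]
orientation: [[-0.996, -0.085, -0.002], [-0.085, 0.996, 0.0], [0.002, 0.0, -1.0]]
force: [-2.0, -0.0, 1.2]
finger_gap: 0.0082
finger_force: 1.1
```

apply_moves --moves '[[[0,0,0,0.8,0,0.1,0.1],[0,0,0,0,0,0,0.1]]]'

```text
time: 9.57
tcp_pos: [0.5706, -0.2291, 0.046]
orientation: [[-0.996, -0.085, -0.003], [-0.085, 0.996, 0.001], [0.003, 0.001, -1.0]]
force: [-4.4, 0.4, 1.6]
finger_gap: 0.008
finger_force: 2.2
```

```bash
python3 k.py 2 | grep -v -e s5 -e scene0
```

```text
9.5667 [ 0.57059588 -0.22912975  0.04596754] [-4.37248888  0.3711888   1.62061879] tcp x 0.023170149450518734
now 1 -0.015 55 [0.1155 0.1256]
now 1 0.02 85 [0.0995 0.121 ]
now -1 -0.015 42 [0.1154 0.1252]
now -1 0.02 110 [0.0956 0.1203]
```

Buffer contact is at TCP x ≈ 23 mm and the force is rising (4.4 N). Pressing on gently.

apply_moves --moves '[[[0,0,0,0.7,0,0,0.1],[0,0,0,0,0,0,0.1]]]'

```text
time: 9.78
tcp_pos: [0.5707, -0.2292, 0.0458]
orientation: [[-0.996, -0.085, -0.004], [-0.085, 0.996, 0.001], [0.004, 0.001, -1.0]]
force: [-6.4, -0.2, 3.1]
finger_gap: 0.009
finger_force: 2.9
```

apply_moves --moves '[[[0,0,0,0.7,0.1,0,0.1],[0,0,0,0,0,0,0.1]]]'

```text
time: 9.95
tcp_pos: [0.571, -0.2292, 0.0458]
orientation: [[-0.996, -0.084, -0.005], [-0.084, 0.996, 0.001], [0.005, 0.001, -1.0]]
force: [-7.0, -0.1, 3.1]
finger_gap: 0.0086
finger_force: 3.2
```

apply_moves --moves '[[[0,0,0,0.7,0,0,0.1],[0,0,0,0,0,0,0.1]]]'

```text
time: 10.12
tcp_pos: [0.5713, -0.2292, 0.0457]
orientation: [[-0.996, -0.084, -0.006], [-0.084, 0.996, 0.001], [0.005, 0.002, -1.0]]
force: [-6.7, 0.2, 3.2]
finger_gap: 0.0088
finger_force: 3.4
```

```bash
python3 k.py 3 | grep -v -e s5 -e scene0
```

```text
10.1167 [ 0.57134112 -0.2291536   0.04565281] [-6.6697638   0.23785588  3.20764015] tcp x 0.02391058949257045
now 1 -0.015 56 [0.113  0.1221]
now 1 0.02 92 [0.0969 0.1182]
now -1 -0.015 46 [0.1142 0.1217]
now -1 0.02 102 [0.0967 0.1184]
```

apply_moves --moves '[[[0,0,0,0.7,0.1,0,0.1],[0,0,0,0,0,0,0.1]]]'

```text
time: 10.33
tcp_pos: [0.5718, -0.2291, 0.0456]
orientation: [[-0.996, -0.084, -0.006], [-0.084, 0.996, 0.001], [0.006, 0.002, -1.0]]
force: [-6.9, -0.6, 2.8]
finger_gap: 0.0089
finger_force: 3.6
```

apply_moves --moves '[[[0,0,0,0.7,0.1,0,0.1],[0,0,0,0,0,0,0.1]]]'

```text
time: 10.5
tcp_pos: [0.5722, -0.2291, 0.0456]
orientation: [[-0.996, -0.084, -0.006], [-0.084, 0.996, 0.001], [0.006, 0.002, -1.0]]
force: [-7.3, 0.3, 2.6]
finger_gap: 0.0083
finger_force: 3.8
```

apply_moves --moves '[[[0,0,0,0.7,0,0,0.1],[0,0,0,0,0,0,0.1]]]'

```text
time: 10.67
tcp_pos: [0.5726, -0.2291, 0.0454]
orientation: [[-0.996, -0.084, -0.007], [-0.084, 0.996, 0.001], [0.007, 0.002, -1.0]]
force: [-8.2, 1.0, 3.0]
finger_gap: 0.0087
finger_force: 3.9
```

```bash
python3 k.py 4 | grep -v -e s5 -e scene0
```

```text
10.6667 [ 0.57255062 -0.22907005  0.04543915] [-8.21761699  1.03880461  2.99159354] tcp x 0.02512274689001655
now 1 -0.015 63 [0.0928 0.0985]
now 1 0.02 71 [0.0947 0.1019]
now -1 -0.015 54 [0.092  0.0993]
now -1 0.02 76 [0.0911 0.1019]
```

Both hooks have returned to their rest height (98.5 and 99 mm, against 99 and 98 at the start) with only 8.2 N of push. Backing off gently.

apply_moves --moves '[[[0,0,0,-1.5,-0.1,0,0.1],[0,0,0,-1.5,-0.1,0,0.1],[0,0,0,-1.5,-0.1,0,0.1],[0,0,0,-2,-0.2,0.2,0.1],[0,0,0,-2,-0.2,0.2,0.1],[0,0,0,-3,-0.2,0,0.1],[0,0,0,-4,-0.4,0,0.1],[0,0,0,0,0,0,0.1]]]'

```text
time: 11.38
tcp_pos: [0.5606, -0.2302, 0.047]
orientation: [[-0.996, -0.085, 0.0], [-0.085, 0.996, -0.0], [-0.0, -0.0, -1.0]]
force: [-0.0, 0.2, 0.0]
finger_gap: 0.0088
finger_force: 0.0
```

```bash
python3 k.py 5 | grep -v -e s5 -e scene0
```

```text
11.3833 [ 0.56060125 -0.23020556  0.04704258] [-0.04925618  0.17112732  0.00715111] tcp x 0.013120624123075509
now 1 -0.015 67 [0.0918 0.0983]
now 1 0.02 56 [0.0921 0.1001]
now -1 -0.015 50 [0.0935 0.0977]
now -1 0.02 80 [0.0867 0.1008]
```

apply_moves --moves '[[[0,0,0,-10,-0.9,0,0.1],[0,0,0,-18,-1.5,0,0.1],[0,0,0,-20,-1.7,0,0.1],[0,0,0,-20,-1.7,0,0.1],[0,0,0,-20,-1.7,5,0.1],[0,0,0,-20,-1.7,15,0.1],[0,0,0,-20,-1.7,25,0.1],[0,0,0,-10,-1,30,0.1]]]'

```text
time: 12.1
tcp_pos: [0.4174, -0.2413, 0.1203]
orientation: [[-0.997, -0.083, -0.007], [-0.083, 0.997, 0.003], [0.007, 0.003, -1.0]]
force: [0.9, 0.4, 1.2]
finger_gap: 0.0086
finger_force: 0.0
```

apply_moves --moves '[[[0,0,0,0,0,30,0.1],[0,0,0,0,0,20,0.1],[0,0,0,0,0,0,0.1],[0,0,0,0,0,0,0.1]]]'

```text
time: 12.43
tcp_pos: [0.4235, -0.2421, 0.1728]
orientation: [[-0.996, -0.085, 0.004], [-0.085, 0.996, 0.001], [-0.004, 0.0, -1.0]]
force: [-0.6, 0.5, -0.4]
finger_gap: 0.0088
finger_force: 0.0
```

```bash
python3 k.py 6 | grep -v s5; python3 - <<'E'
import cv2,numpy as np
im=np.load('pics/k6.npz')['im']
cv2.imwrite('pics/crop9.png',cv2.resize(im[190:340,340:540,::-1],(800,600),interpolation=cv2.INTER_CUBIC))
E
```

```text
12.4333 [ 0.42349088 -0.24206399  0.17275407] [-0.57127828  0.48247155 -0.44855675] tcp x -0.1244951467111042
scene0 1 -0.015 64 [0.0928 0.0992]
scene0 1 0.02 55 [0.0968 0.1018]
scene0 -1 -0.015 53 [0.0934 0.0984]
scene0 -1 0.02 43 [0.0982 0.1014]
now 1 -0.015 63 [0.0932 0.0987]
now 1 0.02 22 [0.0846 0.0978]
now -1 -0.015 57 [0.0936 0.0989]
now -1 0.02 78 [0.0872 0.102 ]
```

View pics/crop9.png

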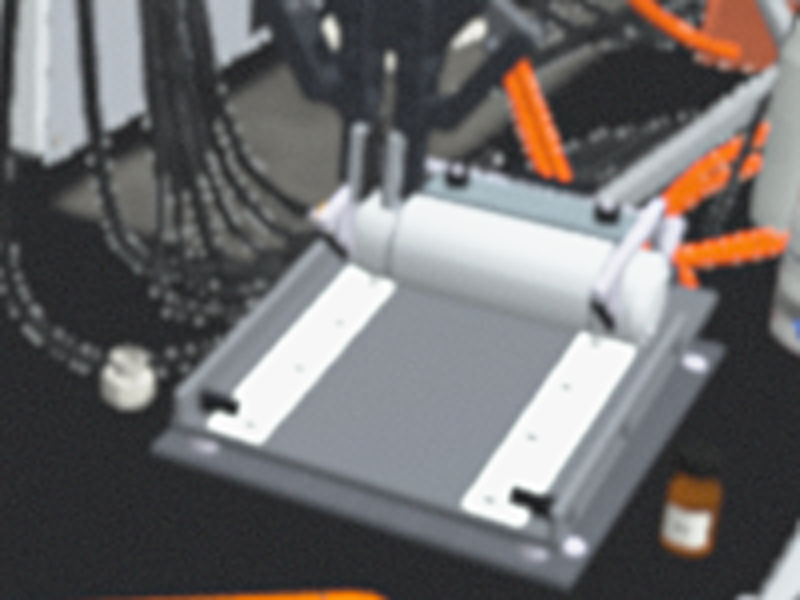

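The cylinder sits against the buffer with both hooks down in front of it (left at crop (335,230), right at (605,300)). The nut and vial have not moved and the gripper is clear.

```bash
python3 -c "
from workcell import env
print(env.close_job())"
```

```text
the job is handed in; nothing more can be done
None
```

The gas cylinder is latched: both hooks are back at their rest height in front of it, the highest push I read was about 8 N, the gripper is clear, nothing else nearby looks moved, and the job was handed in at about 12.5 s.

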